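Seat a spring-loaded pump cover with four push caps

TASK

The pump's square cover floats on springs under four push caps, one at each corner. Press the caps down from above in cross order, each one followed by the one diagonally opposite: first round about 7 mm each, second round each until it comes firm on the cover and the cover is down on its spacers (about 16 N), then go round again so that all four are left snug and the cover sits level. Press gently, never hammering a cap, and leave the brass impeller and the spare cap on the bench alone.

Things in the scene. Friction and masses are not known exactly. Their poses are not given: they have to be found in the camera images.
- housing: grey pump housing fixed to the bench, 170 x 170 mm foot, 150 x 150 mm top flange at 60 mm height, four studs; origin at the centre of its foot on the bench, x and y along its sides. Around the studs, under the cover's corners, are spacer packs that end 64 to 68 mm above the bench, all four alike; their height can only be felt
- cover: loose aluminium cover, 146 x 146 x 8 mm, 0.35 kg, with a low round boss (to 23 mm above the underside); the studs pass through its corner holes. Origin at the centre of its underside, about 76 mm above the bench at the start, where it floats on four weak springs (about 1 N each); it can tilt. Seated, it rests on the spacer packs
- cap_a: steel push cap on a vertical stud, 28 mm tall, flat round top 26 mm across; origin at the centre of its top face, which starts 115 to 116.5 mm above the bench. In the housing's frame it stands at (+47, +47) mm; diagonally opposite cap_c. All four: slides only straight down, 21 mm at most, against about 8 N and stays where it is left
- cap_b: steel push cap on a vertical stud, 28 mm tall, flat round top 26 mm across; origin at the centre of its top face, which starts 115 to 116.5 mm above the bench. In the housing's frame it stands at (-47, +47) mm; diagonally opposite cap_d. All four: it meets the cover after 1 to 6 mm and comes firm after 11 to 16.5 mm of travel in all
- cap_c: steel push cap on a vertical stud, 28 mm tall, flat round top 26 mm across; origin at the centre of its top face, which starts 115 to 116.5 mm above the bench. In the housing's frame it stands at (-47, -47) mm; diagonally opposite cap_a. All four: when firm the force rises steeply above 8 N; 14 to 20 N is snug, over 45 N spoils it
- cap_d: steel push cap on a vertical stud, 28 mm tall, flat round top 26 mm across; origin at the centre of its top face, which starts 115 to 116.5 mm above the bench. In the housing's frame it stands at (+47, -47) mm; diagonally opposite cap_b. All four: pressing one cap home can slacken another that was firm already
- impeller_mid (a point): middle of a loose brass pump impeller, 60 mm across and 36 mm tall, standing on the bench beside the housing
- spare_cap_center (a point): middle of a loose spare steel cap, 26 mm across and 28 mm tall, standing on the bench beside the housing
There are look-alikes about, which are no part of the job. Of the things that look like the cover, the smallest one is meant.

How it is judged:
On the way, in this order (a step that is already met when the one before it is completed fails the run):
1. one diagonal pair of caps is 4 to 10 mm down while the other pair is still up (less than 3 mm) (((distance of cap_a from where it was at the start of the episode between 0.004 and 0.01 m and distance of cap_c from where it was at the start of the episode between 0.004 and 0.01 m and distance of each of cap_b, cap_d from where it was at the start of the episode below 0.003 m) or (distance of cap_b from where it was at the start of the episode between 0.004 and 0.01 m and distance of cap_d from where it was at the start of the episode between 0.004 and 0.01 m and distance of each of cap_a, cap_c from where it was at the start of the episode below 0.003 m))), for 0.1 s.
2. all four caps are 4 to 10 mm down (distance of cap_a from where it was at the start of the episode between 0.004 and 0.01 m and distance of cap_b from where it was at the start of the episode between 0.004 and 0.01 m and distance of cap_c from where it was at the start of the episode between 0.004 and 0.01 m and distance of cap_d from where it was at the start of the episode between 0.004 and 0.01 m), for 0.1 s.
3. one diagonal pair is home (more than 10.5 mm down) while the other pair is still half-way (less than 10 mm) (((distance of each of cap_a, cap_c from where it was at the start of the episode above 0.0105 m and distance of each of cap_b, cap_d from where it was at the start of the episode below 0.01 m) or (distance of each of cap_b, cap_d from where it was at the start of the episode above 0.0105 m and distance of each of cap_a, cap_c from where it was at the start of the episode below 0.01 m))), for 0.1 s.
At the end, for the whole second after the job is handed in: all four caps are more than 10.5 mm below where they started and each bears on the cover with more than 3 N with nothing touching them (the springs alone give about 1 N), and the cover is at rest, level within 0.015 rad (distance of each of cap_a, cap_b, cap_c, cap_d from where it was at the start of the episode above 0.0105 m and contact force between each of cap_a, cap_b, cap_c, cap_d and cover above 3 N and angle between cover's own z axis and vertical below 0.015 rad and linear speed of cover below 0.01 m/s).
It fails at once if a cap is hit or pressed with more than 45 N (contact force between any of the arm, the fingers and cap_a above 45 N or contact force between any of the arm, the fingers and cap_b above 45 N or contact force between any of the arm, the fingers and cap_c above 45 N or contact force between any of the arm, the fingers and cap_d above 45 N).
It fails at once if the impeller or the spare cap is moved more than 20 mm (distance of any of impeller_mid, spare_cap_center from where it was at the start of the episode above 0.02 m).
It also fails if it takes over 72 s, if anything falls off the work surface, if the arm or the gripper's body presses on something with over 40 N, if the wrist force passes 120 N, or if a joint passes its speed limit or range.

ROBOT

A 6-joint arm with a two-finger parallel gripper is mounted at the origin on the work surface. World frame = base frame: x ahead of the robot, y to its left, z up, the work surface at z = 0. Lengths are in m, angles in rad, forces in N, time in s.
With the tool pointing down it reaches from about 0.35 to 0.85 m from the base axis. Payload 8.1 kg.
Tool frame: the origin (TCP) lies at the very end of the fingers, on their centre line; the grasp point (between the pads) lies robot.tcp_to_grasp behind it (robot.tcp_to_grasp is the distance from the TCP to the grasp point, in m); z points along the fingers, y is the line along which they close (so a half turn about z gives the same grasp; the last joint's range is limited). The gripper opens to 93 mm and grips with 3 to 60 N. Pads are 15 mm wide; open, the fingers measure 128 mm over their backs; the gripper's body (75 mm by 188 mm) begins 65 mm behind the grasp point.
Start: joints at [-1.333, 0.13, 1.488, -0, 1.523, -0.085], TCP at [0.19, -0.569, 0.219] pointing down, gripper open.
Joint ranges: [-2.96, 2.96], [-0.89, 2.26], [0.02, 2.5], [-1.34, 4.48], [0, 2.73], [-2.66, 2.66]. Speed limits (rad/s): [2.39, 2.39, 2.79, 3.14, 3.14, 3.14].

INTERFACE

Orientations are given as a rotation vector (axis times angle).
In Python, from plant import robot gives the robot as it stands. The module is installed in compiled form; this text tells all that it offers.
- The arm moves only by the shell command python3 -m pendant 'ROWS' [FORCE]. ROWS is JSON, a list that holds one entry, the list of rows, each a list of 5 numbers: the opening, from 0 (shut) to 1 (fully open), then the shift along the tool's x, y, z in cm, then the turn about the tool's z in degrees. In form: [[[fingers, x, y, z, roll], ...]]. A call has 1 to 8 rows; each row shifts and turns the commanded pose from where the row before left it, along the tool's axes as they then stand; what a row does not reach is not made up. A row lasts 1/10 s, in which the tool goes at most 50 mm and 8.59 degrees, less where a joint would pass 70% of its speed; a pose out of reach is approached as far as the arm can. A call is refused whole if a number of a shift passes 5 or a number of a turn 8.59, either way. A call with a gripper value outside its range is refused whole. The fingers move at their own pace and stop on an object; FORCE is the grip in N (left out, the last holds). Time passes only in rows, so rows that do not move let the fingers close. It gives the time, the measured TCP pose, the force, the opening and the grip force at its end, in the units of the state.
- robot.read_state(): the state, without advancing time (a new reading comes with each control period).
- robot.read_camera(name): name is "scene" or "top" or "wrist"; returns a dict with "img" (400x640x3 uint8, blue, green, red), "K" (3x3 intrinsics, pixels), "pose" (4x4, takes a point from camera to world coordinates). Camera axes: x right, y up, looking along -z (the intrinsics and any distortion apply to the point x, -y, -z); pixel columns grow to the right and rows downward; lengths in m; the calibration is good to about 2 mm. A picture is of the moment at which its call begins. There is no depth.
- robot.close_job(): hands the job in; it is judged then, once.
The state is a dict: "t": time; "q": joint angles; "dq": joint speeds; "joint_torque": joint torques, N m; "tool_pos": TCP position; "orientation": TCP orientation; "force": force on the tool from outside, world axes, zero at the start; "wrist_torque": the same for the moment, N m; "opening": finger opening in m; "gripper_force": force on a finger pad.
Only numpy, scipy, OpenCV 4.12 (cv2) and the standard library are available. Lean on these libraries where they do the work, as an engineer would, in place of code of your own. Each camera call takes 0.05 s, during which the arm holds its last target. There are 200 camera calls.

## Working session

There is one attempt and no reset: what is moved stays moved. The work goes in short steps, Python scripts to look and compute and a shell command to move; the robot and the scene stay as the last step left them, time stands still between calls to the robot, and variables do not carry over. Pictures are saved under pics/ and viewed, at most 10 in all, crops included, and the job is handed in when it is done.

```bash
mkdir -p pics; python3 - <<'E'
from plant import robot
import cv2,numpy as np
for n in("scene","top"):
    c=robot.read_camera(n);cv2.imwrite(f"pics/{n}0.png",c["img"]);print(n,c["K"].round(1).tolist(),c["pose"].round(3).tolist(),[k for k in c])
s=robot.read_state();print(s["t"],s["tool_pos"],s["orientation"],s["force"],s["opening"],robot.tcp_to_grasp)
E
```

```text
scene [[400.8, 0.0, 324.7], [0.0, 400.8, 198.6], [0.0, 0.0, 1.0]] [[0.271, -0.771, 0.577, 0.982], [0.963, 0.22, -0.158, -0.076], [-0.005, 0.598, 0.802, 0.773], [0.0, 0.0, 0.0, 1.0]] ['img', 'K', 'pose']
top [[461.6, 0.0, 320.2], [0.0, 461.6, 197.7], [0.0, 0.0, 1.0]] [[0.03, 0.99, -0.139, 0.355], [-0.999, 0.032, 0.012, 0.076], [0.017, 0.139, 0.99, 1.166], [0.0, 0.0, 0.0, 1.0]] ['img', 'K', 'pose']
0.1 [ 0.19021179 -0.56849824  0.21768353] [-3.09909451e+00 -5.04603847e-01  2.35928291e-04] [0.80993697 0.6024776  0.03848081] 0.09319676665449542 0.0188
```

View pics/top0.png

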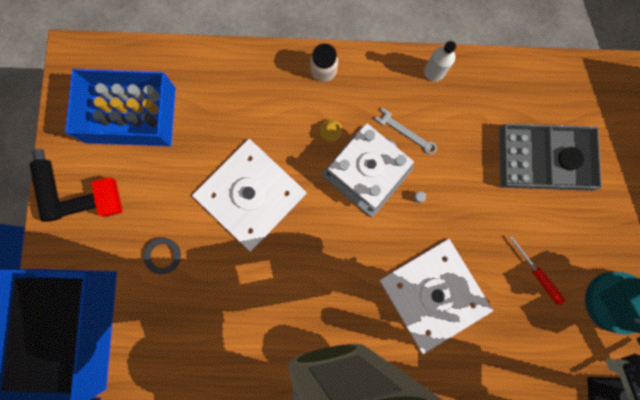

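View pics/scene0.png

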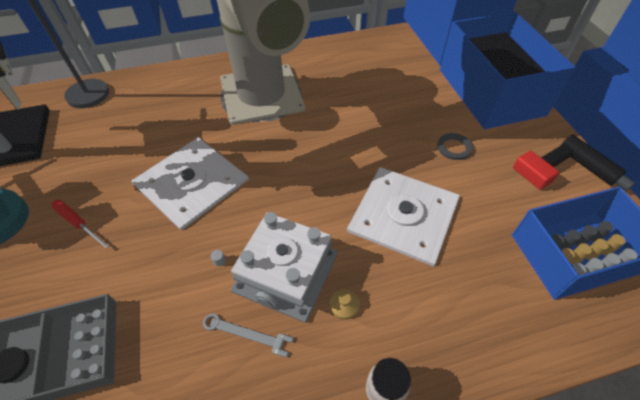

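The pump with its four caps is at about (370,168) in the top view and (285,260) in the scene view. The larger plates are look-alikes. The impeller is at top (331,130) and the spare cap at top (420,196).

```bash
python3 - <<'E'
import cv2,numpy as np
a=cv2.imread("pics/top0.png")[110:230,310:440];b=cv2.imread("pics/scene0.png")[200:330,205:345]
f=lambda x:cv2.resize(x,(400,400*x.shape[0]//x.shape[1]),interpolation=cv2.INTER_CUBIC)
a,b=f(a),f(b);h=max(a.shape[0],b.shape[0]);o=np.zeros((h,800,3),np.uint8);o[:a.shape[0],:400]=a;o[:b.shape[0],400:]=b
cv2.imwrite("pics/crop1.png",o)
E
```

```text
(no output)
```

View pics/crop1.png

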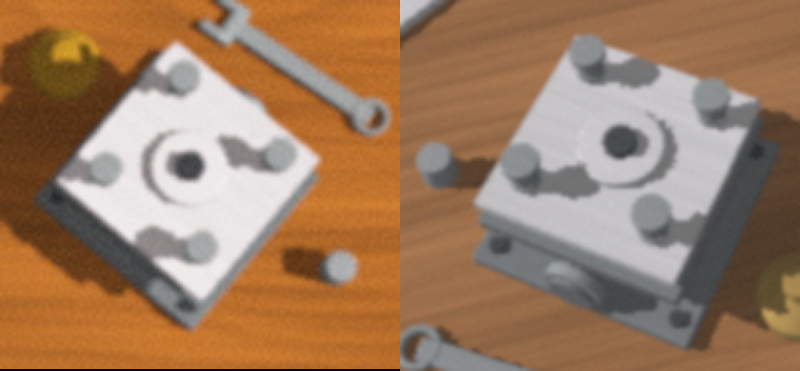

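The crop shows the four cap tops. In the top crop they are at (184,76), (281,155), (201,246) and (105,166). In the scene crop they are at x-400 = (188,51), (312,96), (121,158) and (252,212).

```bash
python3 - <<'E'
from plant import robot
import numpy as np
from scipy.spatial.transform import Rotation as R
def ray(n,uv,z):
    c=robot.read_camera(n);K,P=c["K"],c["pose"]
    d=np.c_[(np.array(uv)-K[:2,2])/K[0,0]*[1,-1],-np.ones(len(uv))]@P[:3,:3].T
    return P[:3,3]+d*((z-P[2,3])/d[:,2])[:,None]
t=np.array([(184,76),(281,155),(201,246),(105,166.)])*130/400+[310,110]-.35
s=np.array([(188,51),(312,96),(121,158),(252,212.)])*140/400+[205,200]-.35
A=ray("top",t,.1157)[:,:2];B=ray("scene",s,.1157)[:,:2]
print(A.round(4));print(B.round(4))
B=np.array([B[np.argmin(((B-a)**2).sum(1))] for a in A])
for X in(A,B,(A+B)/2):
    print(X.mean(0).round(4),np.linalg.norm(X-np.roll(X,1,0),axis=1).round(4))
X=(A+B)/2;c=X.mean(0)
# fit square: order is cyclic, clockwise or ccw
z=(X-c)@[1,1j];k=np.arange(4);
for sg in(1,-1):
    m=(z*np.exp(-1j*sg*k*np.pi/2)).mean()
    if abs(m)>.05: 
        th=np.angle(m);r=.047*2**.5;F=np.array([[np.cos(th+sg*i*np.pi/2),np.sin(th+sg*i*np.pi/2)] for i in k])*r+c
        print("radius",abs(m),"fit",F.round(4).tolist(),np.abs(F-X).max(), "th",np.degrees(th))
print(ray("top",[(332,130),(420,196)],.02).round(3))
st=robot.read_state();print(R.from_rotvec(st["orientation"]).as_matrix().round(3),st["tool_pos"])
E
```

```text
[[ 0.6565 -0.0475]
 [ 0.5974 -0.1221]
 [ 0.5256 -0.0623]
 [ 0.5844  0.0112]]
[[ 0.5246 -0.0621]
 [ 0.5834  0.0111]
 [ 0.595  -0.1201]
 [ 0.6556 -0.047 ]]
[ 0.591  -0.0552] [0.093  0.0952 0.0935 0.0941]
[ 0.5896 -0.0545] [0.0927 0.095  0.0912 0.0939]
[ 0.5903 -0.0549] [0.0928 0.0951 0.0923 0.094 ]
radius 0.0661672802567443 fit [[0.6564, -0.048], [0.5972, -0.121], [0.5242, -0.0617], [0.5835, 0.0112]] 0.000956934064202497 th 5.927107799422915
[[ 0.692  0.037  0.02 ]
 [ 0.529 -0.189  0.02 ]]
[[ 0.948  0.317 -0.   ]
 [ 0.317 -0.948  0.001]
 [ 0.    -0.001 -1.   ]] [ 0.19030326 -0.56873822  0.21812305]
```

```bash
python3 -m pendant '[[[0,4,-2.3,0,0],[0,4,-2.3,0,0],[0,4,-2.3,0,0],[0,4,-2.3,0,0],[0,4,-2.3,0,0],[0,4,-2.3,0,0],[0,4,-2.3,0,0],[0,4,-2.3,0,0]]]' 30; python3 -m pendant '[[[0,4,-2.3,0,0],[0,4,-2.3,0,0],[0,4,-2.3,0,0],[0,4,-2.3,0,0],[0,4,-2.3,0,0],[0,4,-2.3,0,0],[0,2,-1.2,0,0],[0,0,0,0,0]]]'
cat > d.py <<'E'
from plant import robot
import numpy as np,sys
from scipy.spatial.transform import Rotation as R
C=np.array([[.6564,-.048],[.5972,-.121],[.5242,-.0617],[.5835,.0112]])
s=robot.read_state();M=R.from_rotvec(s["orientation"]).as_matrix()
print("t",round(s["t"],2),"pos",s["tool_pos"].round(4),"F",np.round(s["force"],1),"op",round(s["opening"],4))
for i,c in enumerate(C,1):print(i,"shift cm",(M.T@np.r_[c-s["tool_pos"][:2],0]*100).round(2),)
E
python3 d.py
```

```text
t: 1.05
tool_pos: [0.4364, -0.2914, 0.2188]
orientation: [3.101, 0.505, 0.0]
force: [0.0, -0.5, 0.6]
opening: 0.0336
gripper_force: 0.0
t: 1.85
tool_pos: [0.6357, -0.0652, 0.2179]
orientation: [-3.099, -0.511, 0.0]
force: [-0.9, -1.0, 0.2]
opening: 0.0005
gripper_force: 0.0
t 1.85 pos [ 0.6357 -0.0652  0.2179] F [-0.9 -1.   0.2] op 0.0005
1 shift cm [ 2.51 -0.96  0.  ]
2 shift cm [-5.44  4.05 -0.  ]
3 shift cm [-1.045e+01 -3.900e+00  1.000e-02]
4 shift cm [-2.49 -8.91  0.01]
```

```bash
python3 -m pendant '[[[0,2.5,-0.96,2,0],[0,0,0,3,0],[0,0,0,2.5,0],[0,0,0,1.2,0],[0,0,0,0.5,0],[0,0,0,0,0]]]';python3 d.py
```

```text
t: 2.45
tool_pos: [0.6548, -0.0518, 0.1267]
orientation: [-3.101, -0.504, 0.001]
force: [-0.7, -0.3, -0.9]
opening: 0.0003
gripper_force: 0.0
t 2.45 pos [ 0.6548 -0.0518  0.1267] F [-0.7 -0.3 -0.9] op 0.0003
1 shift cm [ 0.27 -0.31 -0.  ]
2 shift cm [-7.66  4.74  0.  ]
3 shift cm [-12.7  -3.2   0. ]
4 shift cm [-4.77 -8.24  0.  ]
```

```bash
python3 - <<'E'
from plant import robot
import cv2,numpy as np
o=[cv2.resize(robot.read_camera(n)["img"][y:y+150,x:x+150],(400,400),interpolation=cv2.INTER_CUBIC) for n,x,y in(("scene",205,190),("top",300,90))]
cv2.imwrite("pics/p2.png",np.hstack(o))
E
```

```text
(no output)
```

View pics/p2.png

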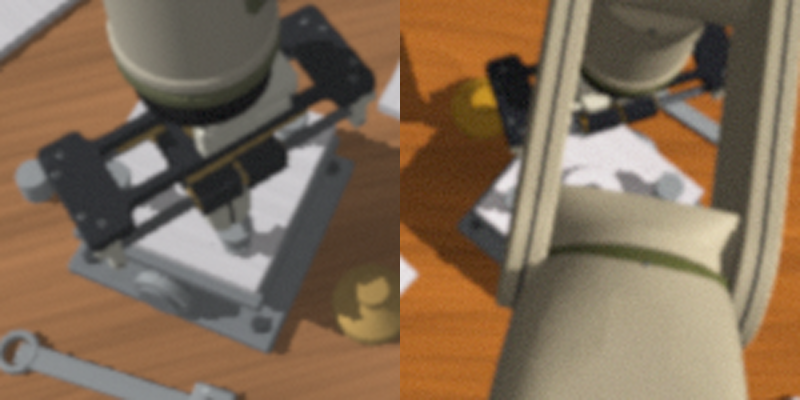

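The scene view shows the fingertips just above the cap at (237,235). The impeller is well clear at (365,310).

```bash
python3 -m pendant '[[[0,0.27,-0.3,0.4,0],[0,0,0,0.2,0],[0,0,0,0.2,0],[0,0,0,0.1,0],[0,0,0,0,0]]]';python3 d.py|head -2
```

```text
t: 3.05
tool_pos: [0.6566, -0.0475, 0.1174]
orientation: [-3.101, -0.505, 0.001]
force: [-0.6, 0.1, -0.5]
opening: 0.0007
gripper_force: 0.0
t 3.05 pos [ 0.6566 -0.0475  0.1174] F [-0.6  0.1 -0.5] op 0.0007
1 shift cm [-0.03  0.04  0.  ]
```

```bash
python3 -m pendant '[[[0,0,0,0.1,0],[0,0,0,0.1,0],[0,0,0,0.1,0],[0,0,0,0,0]]]'; python3 -m pendant '[[[0,0,0,0.15,0],[0,0,0,0.15,0],[0,0,0,0.1,0],[0,0,0,0.1,0],[0,0,0,0,0],[0,0,0,0,0]]]';python3 d.py|head -2
```

```text
t: 3.45
tool_pos: [0.6569, -0.0476, 0.1156]
orientation: [3.101, 0.505, 0.001]
force: [-2.6, 0.8, 6.3]
opening: 0.0004
gripper_force: 2.7
t: 4.05
tool_pos: [0.6569, -0.0476, 0.1108]
orientation: [3.101, 0.505, 0.001]
force: [-2.9, 0.8, 7.0]
opening: 0.0008
gripper_force: 3.2
t 4.05 pos [ 0.6569 -0.0476  0.1108] F [-2.9  0.8  7. ] op 0.0008
1 shift cm [-0.06  0.02 -0.  ]
```

```bash
python3 -m pendant '[[[0,0,0,0.1,0],[0,0,0,0.07,0],[0,0,0,0,0],[0,0,0,0,0]]]'; python3 -m pendant '[[[0,0,0,-1.2,0],[0,0,0,-1.2,0],[0,-4.3,-1,0,0],[0,-4.3,-1,0,0],[0,-4.3,-1,0,0],[0,0,0,0,0],[0,0,0,0,0]]]';python3 d.py
```

```text
t: 4.45
tool_pos: [0.6569, -0.0475, 0.1092]
orientation: [3.101, 0.505, 0.001]
force: [-3.8, 0.6, 6.8]
opening: 0.0006
gripper_force: 3.5
t: 5.15
tool_pos: [0.5247, -0.0602, 0.1331]
orientation: [3.1, 0.504, 0.003]
force: [0.1, 0.3, -0.1]
opening: 0.0004
gripper_force: 0.0
t 5.15 pos [ 0.5247 -0.0602  0.1331] F [ 0.1  0.3 -0.1] op 0.0004
1 shift cm [12.88  3.01  0.02]
2 shift cm [4.95 8.06 0.02]
3 shift cm [-0.09  0.13 -0.  ]
4 shift cm [ 7.84 -4.91  0.01]
```

```bash
python3 -m pendant '[[[0,-0.1,0.13,0.6,0],[0,0,0,0.5,0],[0,0,0,0.3,0],[0,0,0,0.15,0],[0,0,0,0.1,0],[0,0,0,0.1,0],[0,0,0,0.1,0],[0,0,0,0,0]]]'; python3 -m pendant '[[[0,0,0,0.15,0],[0,0,0,0.15,0],[0,0,0,0.1,0],[0,0,0,0.1,0],[0,0,0,0,0],[0,0,0,0,0]]]';python3 d.py|head -2
```

```text
t: 5.95
tool_pos: [0.5246, -0.0615, 0.1141]
orientation: [-3.101, -0.505, -0.0]
force: [-2.7, 1.3, 6.0]
opening: 0.0004
gripper_force: 2.8
t: 6.55
tool_pos: [0.5246, -0.0615, 0.1091]
orientation: [-3.101, -0.505, -0.0]
force: [-4.0, 1.0, 6.1]
opening: 0.0002
gripper_force: 3.1
t 6.55 pos [ 0.5246 -0.0615  0.1091] F [-4.   1.   6.1] op 0.0002
1 shift cm [12.93  2.91  0.  ]
```

```bash
python3 -m pendant '[[[0,0,0,-1.2,0],[0,0,0,-1.2,0],[0,1.7,2.65,0,0],[0,1.7,2.65,0,0],[0,1.65,2.65,0,0],[0,0,0,0,0],[0,0,0,0,0]]]';python3 d.py; python3 -m pendant '[[[0,0,0,0.6,0],[0,0,0,0.5,0],[0,0,0,0.3,0],[0,0,0,0.15,0],[0,0,0,0.1,0],[0,0,0,0.1,0],[0,0,0,0.1,0],[0,0,0,0,0]]]';python3 d.py|head -3
```

```text
t: 7.25
tool_pos: [0.5978, -0.1213, 0.1329]
orientation: [-3.101, -0.504, -0.0]
force: [0.3, -0.5, -1.1]
opening: 0.0003
gripper_force: 0.0
t 7.25 pos [ 0.5978 -0.1213  0.1329] F [ 0.3 -0.5 -1.1] op 0.0003
1 shift cm [ 7.88 -5.09  0.  ]
2 shift cm [-0.05 -0.04 -0.  ]
3 shift cm [-5.1  -7.98 -0.  ]
4 shift cm [  2.84 -13.02   0.  ]
t: 8.05
tool_pos: [0.5969, -0.1204, 0.1146]
orientation: [-3.1, -0.505, 0.001]
force: [-4.0, 2.4, 4.1]
opening: 0.0005
gripper_force: 2.3
t 8.05 pos [ 0.5969 -0.1204  0.1146] F [-4.   2.4  4.1] op 0.0005
1 shift cm [ 7.94 -4.98 -0.  ]
2 shift cm [ 0.01  0.06 -0.  ]
```

```bash
python3 -m pendant '[[[0,0,0,0.15,0],[0,0,0,0.15,0],[0,0,0,0.15,0],[0,0,0,0.12,0],[0,0,0,0,0],[0,0,0,0,0]]]';  python3 -m pendant '[[[0,0,0,-1.2,0],[0,0,0,-1.2,0],[0,0.95,-4.35,0,0],[0,0.95,-4.35,0,0],[0,0.93,-4.35,0,0],[0,0,0,0,0],[0,0,0,0,0]]]';python3 d.py
```

```text
t: 8.65
tool_pos: [0.5971, -0.1205, 0.109]
orientation: [-3.1, -0.505, 0.001]
force: [-4.0, 2.1, 6.3]
opening: 0.0008
gripper_force: 3.0
t: 9.35
tool_pos: [0.5834, 0.0126, 0.1335]
orientation: [3.099, 0.509, 0.003]
force: [-0.2, -0.4, 0.0]
opening: 0.0003
gripper_force: 0.0
t 9.35 pos [0.5834 0.0126 0.1335] F [-0.2 -0.4  0. ] op 0.0003
1 shift cm [4.98 8.08 0.02]
2 shift cm [-2.97e+00  1.31e+01  1.00e-02]
3 shift cm [-7.99  5.15 -0.01]
4 shift cm [-0.04  0.14  0.  ]
```

```bash
python3 -m pendant '[[[0,0,0.1,0.6,0],[0,0,0,0.5,0],[0,0,0,0.3,0],[0,0,0,0.15,0],[0,0,0,0.1,0],[0,0,0,0.1,0],[0,0,0,0.1,0],[0,0,0,0,0]]]'; python3 -m pendant '[[[0,0,0,0.15,0],[0,0,0,0.15,0],[0,0,0,0.15,0],[0,0,0,0.1,0],[0,0,0,0,0],[0,0,0,0,0]]]'; python3 d.py
```

```text
t: 10.15
tool_pos: [0.583, 0.01, 0.1143]
orientation: [3.1, 0.504, -0.001]
force: [-2.0, -1.7, 4.8]
opening: 0.0007
gripper_force: 2.1
t: 10.75
tool_pos: [0.5831, 0.0101, 0.109]
orientation: [3.1, 0.504, -0.0]
force: [-4.4, -1.6, 5.5]
opening: 0.0004
gripper_force: 3.0
t 10.75 pos [0.5831 0.0101 0.109 ] F [-4.4 -1.6  5.5] op 0.0004
1 shift cm [5.11 7.83 0.  ]
2 shift cm [-2.820e+00  1.288e+01  1.000e-02]
3 shift cm [-7.86  4.94  0.01]
4 shift cm [ 0.07 -0.09 -0.  ]
```

```bash
python3 -m pendant '[[[0,0,0,-1.2,0],[0,0,0,-1.2,0],[0,1.7,2.6,0,0],[0,1.7,2.6,0,0],[0,1.7,2.62,0,0],[0,0,0,0,0],[0,0,0,0,0]]]';python3 d.py|head -2; python3 -m pendant '[[[0,0,0,0.8,0],[0,0,0,0.7,0],[0,0,0,0.5,0],[0,0,0,0.3,0],[0,0,0,0.15,0],[0,0,0,0.15,0],[0,0,0,0.1,0],[0,0,0,0,0]]]';python3 d.py|head -2
```

```text
t: 11.45
tool_pos: [0.6568, -0.0474, 0.1328]
orientation: [-3.101, -0.503, -0.001]
force: [-0.4, -0.2, 0.1]
opening: 0.0007
gripper_force: 0.0
t 11.45 pos [ 0.6568 -0.0474  0.1328] F [-0.4 -0.2  0.1] op 0.0007
1 shift cm [-0.06  0.04 -0.  ]
t: 12.25
tool_pos: [0.6558, -0.0465, 0.1059]
orientation: [-3.1, -0.506, 0.001]
force: [-3.9, 1.0, 5.3]
opening: 0.0006
gripper_force: 2.6
t 12.25 pos [ 0.6558 -0.0465  0.1059] F [-3.9  1.   5.3] op 0.0006
1 shift cm [ 0.01  0.16 -0.  ]
```

```bash
for i in 1; do python3 -m pendant '[[[0,0,0,0.1,0],[0,0,0,0.1,0],[0,0,0,0,0]]]'; python3 -m pendant '[[[0,0,0,0.08,0],[0,0,0,0.08,0],[0,0,0,0,0]]]';python3 -m pendant '[[[0,0,0,0.08,0],[0,0,0,0.08,0],[0,0,0,0,0]]]'; done | grep -E "tool|^force"
```

```text
tool_pos: [0.6558, -0.0466, 0.1043]
force: [-6.2, 1.7, 9.4]
tool_pos: [0.656, -0.0466, 0.104]
force: [-10.3, 2.0, 15.9]
tool_pos: [0.656, -0.0466, 0.1039]
force: [-15.7, 2.0, 25.2]
```

```bash
python3 -m pendant '[[[0,0,0,-0.6,0],[0,0,0,-1.2,0],[0,0,0,-1,0],[0,-4.3,-1.02,0,0],[0,-4.3,-1.02,0,0],[0,-4.3,-1.02,0,0],[0,0,0,0,0],[0,0,0,0,0]]]';python3 d.py
```

```text
t: 13.95
tool_pos: [0.5239, -0.0592, 0.1286]
orientation: [3.101, 0.504, 0.002]
force: [1.0, 0.3, 0.3]
opening: 0.0005
gripper_force: 0.0
t 13.95 pos [ 0.5239 -0.0592  0.1286] F [1.  0.3 0.3] op 0.0005
1 shift cm [12.92  3.14  0.02]
2 shift cm [4.99 8.19 0.01]
3 shift cm [-0.05  0.25  0.  ]
4 shift cm [ 7.88 -4.79  0.01]
```

```bash
(python3 -m pendant '[[[0,0,0.2,0.7,0],[0,0,0,0.6,0],[0,0,0,0.4,0],[0,0,0,0.2,0],[0,0,0,0.15,0],[0,0,0,0.15,0],[0,0,0,0.1,0],[0,0,0,0,0]]]'; python3 -m pendant '[[[0,0,0,0.08,0],[0,0,0,0.08,0],[0,0,0,0,0]]]') | grep -E "tool|^force"
```

```text
tool_pos: [0.5253, -0.0608, 0.1055]
force: [-2.8, 0.5, 6.1]
tool_pos: [0.5254, -0.0609, 0.1041]
force: [-3.3, 1.2, 7.8]
```

```bash
(python3 -m pendant '[[[0,0,0,0.08,0],[0,0,0,0.08,0],[0,0,0,0,0]]]'; python3 -m pendant '[[[0,0,0,0.08,0],[0,0,0,0,0]]]') | grep -E "tool|^force"
```

```text
tool_pos: [0.5255, -0.0609, 0.1039]
force: [-10.1, 1.1, 18.7]
tool_pos: [0.5255, -0.0609, 0.1037]
force: [-12.3, 1.6, 25.0]
```

```bash
python3 -m pendant '[[[0,0,0,-0.6,0],[0,0,0,-1.2,0],[0,0,0,-1,0],[0,1.65,2.65,0,0],[0,1.65,2.65,0,0],[0,1.65,2.65,0,0],[0,0,0,0,0],[0,0,0,0,0]]]' >/dev/null;python3 d.py; (python3 -m pendant '[[[0,0,0,0.7,0],[0,0,0,0.6,0],[0,0,0,0.4,0],[0,0,0,0.2,0],[0,0,0,0.15,0],[0,0,0,0.15,0],[0,0,0,0.1,0],[0,0,0,0,0]]]') | grep -E "tool|^force"
```

```text
t 16.35 pos [ 0.5972 -0.1209  0.1289] F [ 0.2  0.3 -0.6] op 0.0001
1 shift cm [ 7.92 -5.04 -0.  ]
2 shift cm [-0.01  0.01 -0.  ]
3 shift cm [-5.05 -7.93  0.01]
4 shift cm [ 2.880e+00 -1.296e+01  1.000e-02]
tool_pos: [0.5968, -0.1203, 0.1067]
force: [-3.1, 0.9, 4.2]
```

```bash
(python3 -m pendant '[[[0,0,0,0.1,0],[0,0,0,0.1,0],[0,0,0,0,0]]]'; python3 -m pendant '[[[0,0,0,0.08,0],[0,0,0,0,0]]]') | grep -E "tool|^force"
```

```text
tool_pos: [0.5969, -0.1203, 0.1048]
force: [-5.1, 2.5, 6.0]
tool_pos: [0.5969, -0.1203, 0.1041]
force: [-4.9, 1.7, 6.7]
```

```bash
(python3 -m pendant '[[[0,0,0,0.08,0],[0,0,0,0,0]]]'; python3 -m pendant '[[[0,0,0,0.05,0],[0,0,0,0,0]]]') | grep -E "tool|^force"
```

```text
tool_pos: [0.5969, -0.1203, 0.1039]
force: [-7.0, 2.7, 10.1]
tool_pos: [0.597, -0.1203, 0.1039]
force: [-9.7, 3.4, 14.3]
```

Cap 2 is snug. Next is cap 4.

```bash
python3 -m pendant '[[[0,0,0,-0.5,0],[0,0,0,-1.2,0],[0,0,0,-1,0],[0,0.96,-4.3,0,0],[0,0.96,-4.3,0,0],[0,0.96,-4.3,0,0],[0,0,0,0,0],[0,0,0,0,0]]]' >/dev/null;python3 d.py; (python3 -m pendant '[[[0,0,0,0.7,0],[0,0,0,0.6,0],[0,0,0,0.4,0],[0,0,0,0.2,0],[0,0,0,0.15,0],[0,0,0,0.15,0],[0,0,0,0.1,0],[0,0,0,0,0]]]';python3 -m pendant '[[[0,0,0,0.08,0],[0,0,0,0,0]]]') | grep -E "tool|^force"
```

```text
t 18.85 pos [0.5839 0.0116 0.1299] F [ 0.2 -0.3  0.3] op 0.0003
1 shift cm [4.96 7.97 0.01]
2 shift cm [-2.980e+00  1.299e+01  1.000e-02]
3 shift cm [-8.    5.04 -0.  ]
4 shift cm [-0.06  0.03 -0.  ]
tool_pos: [0.5833, 0.0101, 0.1064]
force: [-2.4, -0.8, 3.8]
tool_pos: [0.5833, 0.0101, 0.1057]
force: [-4.9, -2.0, 6.2]
```

```bash
(python3 -m pendant '[[[0,0,0,0.1,0],[0,0,0,0,0]]]'; python3 -m pendant '[[[0,0,0,0.08,0],[0,0,0,0,0]]]';python3 -m pendant '[[[0,0,0,0.06,0],[0,0,0,0,0]]]') | grep -E "tool|^force"
```

```text
tool_pos: [0.5833, 0.0101, 0.1047]
force: [-3.9, -3.0, 6.4]
tool_pos: [0.5833, 0.0101, 0.104]
force: [-4.8, -2.2, 7.2]
tool_pos: [0.5834, 0.0101, 0.104]
force: [-7.1, -1.7, 11.9]
```

```bash
python3 -m pendant '[[[0,0,0,0.05,0],[0,0,0,0,0]]]' | grep -E "tool|^force"; python3 -m pendant '[[[0,0,0,-0.5,0],[0,0,0,-1.2,0],[0,0,0,-1,0],[0,1.7,2.62,0,0],[0,1.7,2.62,0,0],[0,1.7,2.62,0,0],[0,0,0,0,0],[0,0,0,0,0]]]' >/dev/null;python3 d.py; (python3 -m pendant '[[[0,0,0,0.7,0],[0,0,0,0.7,0],[0,0,0,0.4,0],[0,0,0,0.3,0],[0,0,0,0.2,0],[0,0,0,0.15,0],[0,0,0,0.1,0],[0,0,0,0,0]]]') | grep -E "tool|^force"
```

```text
tool_pos: [0.5834, 0.0101, 0.1039]
force: [-8.6, -2.0, 13.8]
t 21.45 pos [ 0.6571 -0.0478  0.1295] F [ 0.  -0.1 -0. ] op 0.0006
1 shift cm [-0.07 -0.   -0.  ]
2 shift cm [-8.    5.05 -0.  ]
3 shift cm [-13.04  -2.89  -0.  ]
4 shift cm [-5.11 -7.93  0.  ]
tool_pos: [0.657, -0.0475, 0.1041]
force: [-1.6, 1.1, 1.6]
```

```bash
(python3 -m pendant '[[[0,0,0,0.1,0],[0,0,0,0,0]]]'; python3 -m pendant '[[[0,0,0,0.08,0],[0,0,0,0,0]]]';python3 -m pendant '[[[0,0,0,0.05,0],[0,0,0,0,0]]]') | grep -E "tool|^force"
```

```text
tool_pos: [0.657, -0.0475, 0.104]
force: [-4.1, 0.9, 7.6]
tool_pos: [0.6571, -0.0475, 0.104]
force: [-6.6, 1.2, 11.3]
tool_pos: [0.6571, -0.0475, 0.1039]
force: [-8.1, 1.0, 14.7]
```

Cap 1 is firm. Next is cap 3.

```bash
python3 -m pendant '[[[0,0,0,-0.5,0],[0,0,0,-1.2,0],[0,0,0,-1,0],[0,-4.32,-0.96,0,0],[0,-4.32,-0.96,0,0],[0,-4.32,-0.96,0,0],[0,0,0,0,0],[0,0,0,0,0]]]' >/dev/null;python3 d.py; (python3 -m pendant '[[[0,0,0.1,0.7,0],[0,0,0,0.7,0],[0,0,0,0.4,0],[0,0,0,0.3,0],[0,0,0,0.2,0],[0,0,0,0.15,0],[0,0,0,0.1,0],[0,0,0,0,0]]]';python3 -m pendant '[[[0,0,0,0.1,0],[0,0,0,0,0]]]') | grep -E "tool|^force"
```

```text
t 23.65 pos [ 0.5245 -0.0615  0.1293] F [ 0.5 -0.4  0.7] op 0.0006
1 shift cm [12.94  2.9   0.02]
2 shift cm [5.01 7.95 0.01]
3 shift cm [-0.03  0.01 -0.  ]
4 shift cm [ 7.9  -5.02  0.01]
tool_pos: [0.5252, -0.0622, 0.1039]
force: [-4.8, 1.3, 7.3]
tool_pos: [0.5252, -0.0622, 0.1039]
force: [-9.1, 2.7, 15.4]
```

```bash
python3 -m pendant '[[[0,0,0,-0.5,0],[0,0,0,-1.2,0],[0,0,0,-1,0],[0,1.65,2.68,0,0],[0,1.65,2.68,0,0],[0,1.65,2.68,0,0],[0,0,0,0,0],[0,0,0,0,0]]]' >/dev/null;python3 d.py; (python3 -m pendant '[[[0,0,0,0.7,0],[0,0,0,0.7,0],[0,0,0,0.4,0],[0,0,0,0.3,0],[0,0,0,0.2,0],[0,0,0,0.15,0],[0,0,0,0.1,0],[0,0,0,0,0]]]';python3 -m pendant '[[[0,0,0,0.08,0],[0,0,0,0,0]]]') | grep -E "tool|^force"
```

```text
t 25.45 pos [ 0.5977 -0.1231  0.1292] F [-1.2  0.7 -0.2] op 0.0005
1 shift cm [ 7.94 -5.27  0.  ]
2 shift cm [ 0.02 -0.21  0.  ]
3 shift cm [-5.03 -8.15  0.  ]
4 shift cm [  2.9  -13.19   0.  ]
tool_pos: [0.5977, -0.1228, 0.104]
force: [-2.0, 0.3, 3.2]
tool_pos: [0.5977, -0.1228, 0.104]
force: [-5.6, 2.3, 10.1]
```

```bash
python3 -m pendant '[[[0,0,0,0.07,0],[0,0,0,0,0]]]'| grep -E "tool|^force"; python3 -m pendant '[[[0,0,0,-0.5,0],[0,0,0,-1.2,0],[0,0,0,-1,0],[0,0.96,-4.38,0,0],[0,0.96,-4.38,0,0],[0,0.96,-4.38,0,0],[0,0,0,0,0],[0,0,0,0,0]]]' >/dev/null;python3 d.py; (python3 -m pendant '[[[0,0,0,0.7,0],[0,0,0,0.7,0],[0,0,0,0.4,0],[0,0,0,0.3,0],[0,0,0,0.2,0],[0,0,0,0.15,0],[0,0,0,0.1,0],[0,0,0,0,0]]]';python3 -m pendant '[[[0,0,0,0.08,0],[0,0,0,0,0]]]') | grep -E "tool|^force"
```

```text
tool_pos: [0.5977, -0.1228, 0.1039]
force: [-7.9, 2.1, 14.3]
t 27.45 pos [0.5835 0.0118 0.1298] F [-0.  -0.9  0.1] op 0.0001
1 shift cm [4.99 7.99 0.01]
2 shift cm [-2.950e+00  1.302e+01  1.000e-02]
3 shift cm [-7.97  5.07 -0.  ]
4 shift cm [-0.02  0.05  0.  ]
tool_pos: [0.5833, 0.0108, 0.104]
force: [-2.6, -0.9, 3.2]
tool_pos: [0.5834, 0.0108, 0.1039]
force: [-6.1, -0.4, 9.1]
```

```bash
python3 -m pendant '[[[0,0,0,0.1,0],[0,0,0,0,0]]]'| grep -E "tool|^force"; python3 -m pendant '[[[0,0,0,-0.5,0],[0,0,0,-1.2,0],[0,0,0,-1,0],[0,1.67,2.64,0,0],[0,1.67,2.64,0,0],[0,1.67,2.64,0,0],[0,0,0,0,0],[0,0,0,0,0]]]' >/dev/null;python3 d.py|head -2; (python3 -m pendant '[[[0,0,0,0.7,0],[0,0,0,0.7,0],[0,0,0,0.4,0],[0,0,0,0.3,0],[0,0,0,0.2,0],[0,0,0,0.15,0],[0,0,0,0.1,0],[0,0,0,0,0]]]';python3 -m pendant '[[[0,0,0,0.1,0],[0,0,0,0,0]]]') | grep -E "tool|^force"
```

```text
tool_pos: [0.5834, 0.0108, 0.1039]
force: [-9.2, -1.4, 15.8]
t 29.45 pos [ 0.656  -0.0485  0.1288] F [0.3 0.4 0.1] op 0.0003
1 shift cm [ 0.05 -0.04  0.  ]
tool_pos: [0.6558, -0.0482, 0.104]
force: [-3.5, 0.4, 4.8]
tool_pos: [0.6559, -0.0482, 0.1039]
force: [-8.0, 1.8, 11.1]
```

```bash
python3 -m pendant '[[[0,0,0,0.08,0],[0,0,0,0,0]]]'| grep -E "tool|^force"; python3 -m pendant '[[[0,0,0,-0.5,0],[0,0,0,-1.2,0],[0,0,0,-1,0],[0,-4.3,-0.96,0,0],[0,-4.3,-0.96,0,0],[0,-4.3,-0.96,0,0],[0,0,0,0,0],[0,0,0,0,0]]]' >/dev/null;python3 d.py|sed -n '1p;4p'; (python3 -m pendant '[[[0,0,0,0.7,0],[0,0,0,0.7,0],[0,0,0,0.4,0],[0,0,0,0.3,0],[0,0,0,0.2,0],[0,0,0,0.15,0],[0,0,0,0.1,0],[0,0,0,0,0]]]';python3 -m pendant '[[[0,0,0,0.08,0],[0,0,0,0,0]]]') | grep -E "tool|^force"
```

```text
tool_pos: [0.656, -0.0482, 0.104]
force: [-9.4, 1.8, 16.4]
t 31.45 pos [ 0.524  -0.062   0.1292] F [ 0.4 -0.3  0.7] op 0.0004
3 shift cm [ 0.03 -0.03  0.  ]
tool_pos: [0.5244, -0.0618, 0.1039]
force: [-5.5, 1.2, 8.9]
tool_pos: [0.5245, -0.0618, 0.1039]
force: [-8.3, 1.4, 15.0]
```

All four caps hold at z = 0.104 under about 15 N with no further travel. I'll lift clear and take a look.

```bash
python3 -m pendant '[[[0,0,0,-0.6,0],[0,0,0,-2,0],[0,0,0,-4,0],[0,-3,0,-4,0],[0,-4,0,-2,0],[0,-4,0,0,0],[0,-4,0,0,0],[0,0,0,0,0]]]'|grep tool; python3 - <<'E'
from plant import robot
import cv2
cv2.imwrite("pics/end.png",cv2.resize(robot.read_camera("scene")["img"][180:330,185:365],(720,600),interpolation=cv2.INTER_CUBIC))
E
```

```text
tool_pos: [0.3795, -0.1104, 0.2285]
```

View pics/end.png

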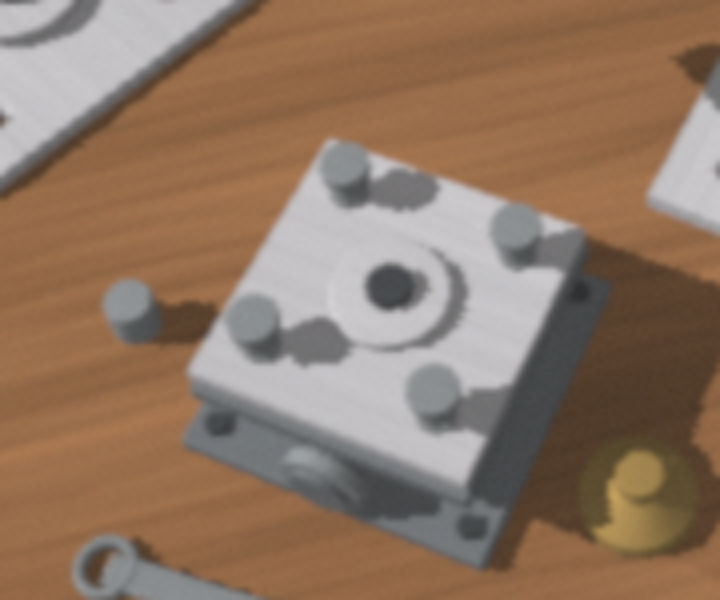

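The picture shows the cover lying level on the housing with its four caps down at (345,165), (517,230), (253,320) and (433,390). The impeller at (640,495) and the spare cap at (132,310) have not moved.

```bash
python3 -c "
from plant import robot
print(robot.close_job())"
```

```text
the job is handed in; nothing more can be done
None
```

I pressed the caps in cross order and handed the job in at about 32 s; all four held firm at about 15 N with their tops at 104 mm, the cover looks level, and the impeller and spare cap were untouched (the hand-in returned no verdict).

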